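# Pull the snug cap off the bonsai feed canister

### The job

Open the bonsai feed canister: take the puller by its wooden grip, hook its fork under the flange of the snug cap and pull straight up until it pops off. Carry the cap level on the fork to the shallow clay tray, lower it in to stand upright wholly inside the rim, and draw the fork out sideways; then stand the puller upright on the bare bench and let go. Do not touch the cap with the gripper or arm, do not tip it over, and leave the pot, jar and brush where they are.

Things in the scene. Friction and masses are not known exactly. Their poses are not given: they have to be found in the camera images.
- canister: Round aluminium canister, 84 mm across and 62 mm high to its flat shoulder, on a 108 mm foot screwed to the bench (it cannot move). Origin: centre of its underside, on the bench; z up. A 22 mm steel neck stands on the middle of the shoulder, 62 to 81 mm above the bench; sprung detents in the neck grip the cap.
- canister_neck (a point): Centre of the top of the canister's neck, 81 mm above the bench; hidden inside the cap at the start.
- cap: Round grey plastic mushroom-shaped cap, about 45 g, pressed over the canister's neck. Origin: centre of the skirt's lower edge, which rests on the shoulder (62 mm up) at the start; z is its axis, up. Skirt 33 mm across (bore 27), 20 mm high; on it a flange 54 mm across, 6 mm thick, then a low dome to 29 mm. A pull of about 9 to 14 N unsnaps it, after 3 to 5 mm of rise.
- puller: C-shaped steel cap puller with a wooden grip, about 200 g, standing on its fork on the bench, 95 mm high. Origin: at bench level, below the grip, midway between the prongs; x points along the prongs to the open end of the fork, z up. A steel back at x = -34 to -42 mm (30 mm wide) rises to a top arm (24 mm wide) at z = 40 to 48 mm; the mouth of the C is 34 mm high.
- puller_fork (a point): Between the prongs, level with their top faces, 6 mm above the puller's origin; with the cap hooked it lies at cap_flange. Two flat prongs, 6 mm thick (puller z 0 to 6), each 9 mm wide, 37 mm apart inside, 55 mm over all, from x = -34 mm (closed end) to +26 mm (open tips).
- puller_grip (a point): Where to hold the puller: on the axis of its square wooden grip, 73.5 mm above the puller's origin. The grip is 18 x 18 mm, from 48 to 95 mm above the origin, centred on x = y = 0, and may be gripped across the puller's x or y.
- tray: Shallow rectangular clay drip tray, 170 mm along its x and 140 mm along its y, fixed to the bench; wall 6 mm thick, rim 9 mm above the bench, inner floor 6 mm above the bench. Origin: centre of its underside; z up.
- pot: Bystander: small empty glazed blue bonsai pot, 100 x 75 x 51 mm, to be left alone. Origin: centre of its underside.
- jar: Bystander: closed jar 52 mm across, 60 mm high, to be left alone. Origin: centre of its underside.
- brush: Bystander: 200 mm hand brush lying on the bench, to be left alone. Origin: on the bench below its middle.
- cap_flange (a point): Centre of the underside of the cap's flange, 20 mm above the cap's origin. At the start it is 82 mm above the bench: a free gap 20 mm high runs all round the skirt between shoulder and flange. The cap clears the neck after 19 mm of rise.
There are look-alikes about, which are no part of the job. Of the things that look like the puller, the middle-sized one is meant. What is shaped like the canister but turquoise is not meant.

How it is judged:
On the way, in this order (a step that is already met when the one before it is completed fails the run):
1. the cap is off the neck, level, riding on the puller (z of cap in the frame of canister_neck above 0.002 m and contact force between puller and cap above 0.1 N and angle between cap's own z axis and vertical below 0.35 rad), for 0.2 s.
2. the cap stands on the tray's floor with the fork still round it (z of cap in the frame of tray below 0.0085 m and horizontal distance between cap and tray below 0.08 m and distance between cap and puller below 0.045 m and angle between cap's own z axis and vertical below 0.15 rad), for 0.1 s.
At the end, for the whole second after the job is handed in: The cap stands upright (within 0.12 rad) and at rest on the tray's floor, its skirt wholly inside the rim (centre within 63 mm along the tray's x and 48 mm along its y of the tray's middle); the puller stands upright (within 0.12 rad) and at rest on the bare bench, not touching the cap (x of cap in the frame of tray between -0.063 and 0.063 m and y of cap in the frame of tray between -0.048 and 0.048 m and z of cap in the frame of tray below 0.0085 m and angle between each of cap, puller's own z axis and vertical below 0.12 rad and linear speed of each of cap, puller below 0.02 m/s and contact force between puller and cap below 0.05 N and height (world z) of puller below 0.004 m).
It fails at once if the gripper or the arm touches the cap (contact force between any of the fingers, the arm and cap above 0.5 N).
It fails at once if the cap is tipped over (more than 0.8 rad) (angle between cap's own z axis and vertical above 0.8 rad).
It fails at once if a bystander is displaced by more than 20 mm (distance of any of pot, jar, brush from where it was at the start of the episode above 0.02 m).
It also fails if it takes over 72 s, if anything falls off the work surface, if the arm or the gripper's body presses on something with over 40 N, if the wrist force passes 120 N, or if a joint passes its speed limit or range.

### The arm

A 6-joint arm with a two-finger parallel gripper is mounted at the origin on the work surface. World frame = base frame: x ahead of the robot, y to its left, z up, the work surface at z = 0. Lengths are in m, angles in rad, forces in N, time in s.
With the tool pointing down it reaches from about 0.325 to 0.9 m from the base axis. Payload 6.1 kg.
Tool frame: the origin (TCP) lies at the very end of the fingers, on their centre line; the grasp point (between the pads) lies 19 mm behind it; z points along the fingers, y is the direction in which the jaws open and shut (so a half turn about z gives the same grasp; the last joint's range is limited). The gripper opens to 85 mm and grips with 20 to 120 N. Pads are 22 mm wide; open, the fingers measure 114 mm over their backs; the gripper's body (76 mm by 85 mm) begins 54 mm behind the grasp point. The pads swing forward as they close: fully open they stand 13 mm farther back than shut.
Start: joints at [1.137, 0.22, 1.526, -0, 1.395, -0.126], TCP at [0.189, 0.596, 0.231] pointing down, gripper open.
Joint ranges: [-2.98, 2.98], [-0.91, 2.08], [0.09, 2.57], [-1.24, 4.39], [0.2, 2.65], [-2.68, 2.68]. Speed limits (rad/s): [2.57, 2.57, 3.01, 3.14, 3.14, 3.14].

### API

Orientations are given as a rotation vector (axis times angle).
In Python, from station import robot, optics, job gives the robot as it stands. Calls block until the motion is done:
- robot.movep(position, orientation): joint-space move of the TCP to a pose.
- robot.line_to(position, ori=None, rate=0.15): straight line of the TCP; ori=None keeps the orientation; rate is the mean speed in m/s.
- robot.movej(angles): joint-space move.
- robot.let_go() and robot.grasp(effort=None): open the fingers fully, or close them until they stop; effort is the grip in N (None keeps the last).
- robot.wait(seconds).
- robot.inverse_kinematics(position, orientation): joint angles nearest the present ones, or None.
- robot.sense(): the state.
- optics.camera(name): name is "scene" or "top" or "wrist"; returns the picture (384x512x3 uint8, blue, green, red); there is no depth.
- optics.camera_model(name): a dict with "fx", "fy", "cx", "cy" (pixels), "k1" (the pictures are not rectified: a ray, as slopes to the right and down, at radius r is drawn at 1 + k1 r^2 times it, then the intrinsics apply), "cam_to_world" (4x4, takes a point from camera to world coordinates). Camera axes: x right, y down, z forward; pixel columns grow to the right and rows downward; lengths in m; the calibration is good to about 2 mm. A picture is of the moment at which its call begins: read the wrist's pose just before it. camera_model takes no time and is no camera call; for the wrist camera it gives the pose at the moment of the call.
A pose or a line that the arm cannot do raises robot.IKError and nothing moves.
- job.hand_in(): hands the job in, once; it reports no verdict.
The state is a dict: "time": time; "q": joint angles; "joint_vel": joint speeds; "effort": joint torques, N m; "ee_pos": TCP position; "tool_rot": TCP orientation; "contact_force": force on the tool from outside, world axes, zero at the start; "torque": the same for the moment, N m; "finger_gap": opening from 0.0 (shut) to 1.0 (fully open).
Only numpy, scipy, OpenCV 4.12 (cv2) and the standard library are available. Lean on these libraries where they do the work, as an engineer would, in place of code of your own. Each camera call takes 0.05 s, during which the arm holds its last target.

## Working session

There is one attempt and no reset: what is moved stays moved. The work goes in short steps, each a Python script; the robot and the scene stay as the last script left them, time stands still between calls to the robot, and variables do not carry over. Pictures are saved under pics/ and viewed, and the job is handed in when it is done.

```bash
ls; mkdir -p pics
python3 - <<'E'
from station import robot, optics, job
import cv2
for n in ("scene","top","wrist"):
    m=optics.camera_model(n); im=optics.camera(n); cv2.imwrite(f"pics/{n}0.png",im)
    print(n,{k:(v if k!="cam_to_world" else [[round(float(a),4) for a in r] for r in v]) for k,v in m.items()})
print(robot.sense())
E
```

```text
pics
scene {'fx': 417.25156771978544, 'fy': 417.25156771978544, 'cx': 267.3488725129987, 'cy': 191.08789728012627, 'k1': -0.10443132481923613, 'cam_to_world': [[-0.3706, 0.813, -0.4491, 1.032], [0.9288, 0.3251, -0.1778, 0.268], [0.0015, -0.483, -0.8756, 1.0345], [0.0, 0.0, 0.0, 1.0]]}
top {'fx': 496.74745142873763, 'fy': 496.74745142873763, 'cx': 258.92205682888016, 'cy': 195.7391224327118, 'k1': -0.05632847462591576, 'cam_to_world': [[0.0276, -0.9827, 0.1832, 0.3299], [-0.9992, -0.0322, -0.0224, 0.0671], [0.0279, -0.1824, -0.9828, 1.1884], [0.0, 0.0, 0.0, 1.0]]}
wrist {'fx': 271.06518609164743, 'fy': 271.06518609164743, 'cx': 256.6876101568142, 'cy': 193.28998231159622, 'k1': -0.0370159657769518, 'cam_to_world': [[0.3031, 0.9154, 0.2649, 0.1225], [0.953, -0.291, -0.0846, 0.618], [-0.0004, 0.278, -0.9606, 0.373], [0.0, 0.0, 0.0, 1.0]]}
{'time': 0.15, 'q': array([ 1.13692971e+00,  2.21056917e-01,  1.52734930e+00, -1.49716571e-05,
        1.39471503e+00, -1.26085453e-01]), 'joint_vel': array([-2.50526094e-05, -1.41354275e-03, -3.70932464e-03, -4.26014125e-04,
        2.82819403e-04, -6.29966552e-04]), 'effort': array([ 2.58474784e-04, -4.97488832e+01, -3.89902532e+01, -1.93859464e-04,
        7.20350756e-03,  3.68612234e-05]), 'ee_pos': array([0.18914052, 0.59519912, 0.23044263]), 'tool_rot': array([-4.81488733e-01, -3.10406230e+00,  2.31371909e-03]), 'contact_force': array([-0.72200654, -0.15180726,  0.19074005]), 'torque': array([-0.02232494,  0.0648508 , -0.03042602]), 'finger_gap': 1.0011646236939327}
```

View pics/scene0.png

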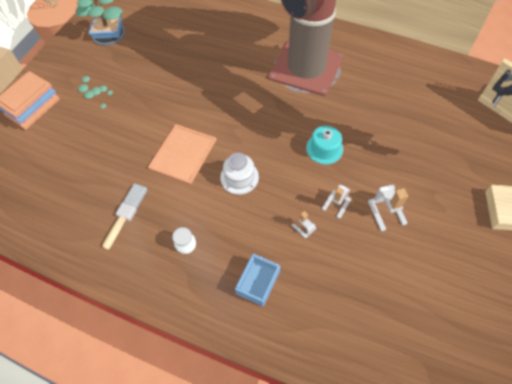

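View pics/top0.png

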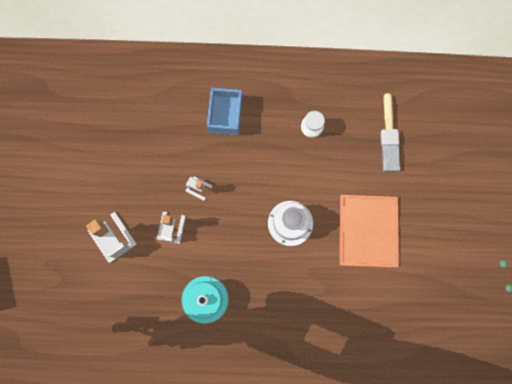

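View pics/wrist0.png

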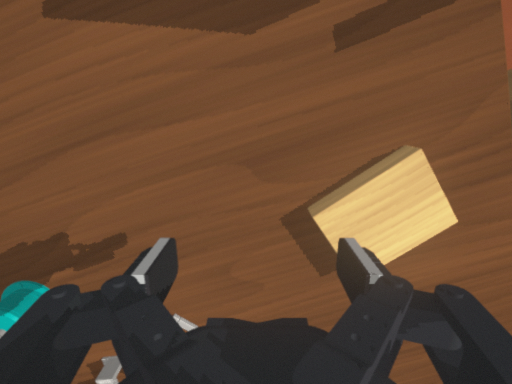

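```bash
cat > h.py <<'E'
import numpy as np, cv2
from station import robot, optics, job
def ray(m,u,v):
    xd=np.array([(u-m["cx"])/m["fx"],(v-m["cy"])/m["fy"]]); x=xd.copy()
    for _ in range(20): x=xd/(1+m["k1"]*(x@x))
    T=np.array(m["cam_to_world"]); return T[:3,3],T[:3,:3]@np.array([x[0],x[1],1.])
def plane(m,u,v,z):
    o,d=ray(m,u,v); return o+d*(z-o[2])/d[2]
def proj(m,p):
    T=np.array(m["cam_to_world"]); c=T[:3,:3].T@(np.array(p,float)-T[:3,3]); x=c[:2]/c[2]; x=x*(1+m["k1"]*(x@x))
    return np.array([x[0]*m["fx"]+m["cx"],x[1]*m["fy"]+m["cy"]])
def tri(m1,p1,m2,p2):
    o1,d1=ray(m1,*p1);o2,d2=ray(m2,*p2)
    s=np.linalg.lstsq(np.c_[d1,-d2],o2-o1,rcond=None)[0]
    a=o1+s[0]*d1;b=o2+s[1]*d2; return (a+b)/2,np.linalg.norm(a-b)
def crop(im,x0,y0,x1,y1,f): return cv2.resize(im[y0:y1,x0:x1],None,fx=f,fy=f,interpolation=cv2.INTER_CUBIC)
E
python3 - <<'E'
from h import *
t=cv2.imread("pics/top0.png");s=cv2.imread("pics/scene0.png")
a=crop(t,70,170,230,270,5);b=crop(s,280,170,420,250,5)
cv2.imwrite("pics/a.png",a);cv2.imwrite("pics/b.png",b)
cv2.imwrite("pics/c.png",crop(t,255,185,415,275,5))
E
```

```text
(no output)
```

View pics/a.png

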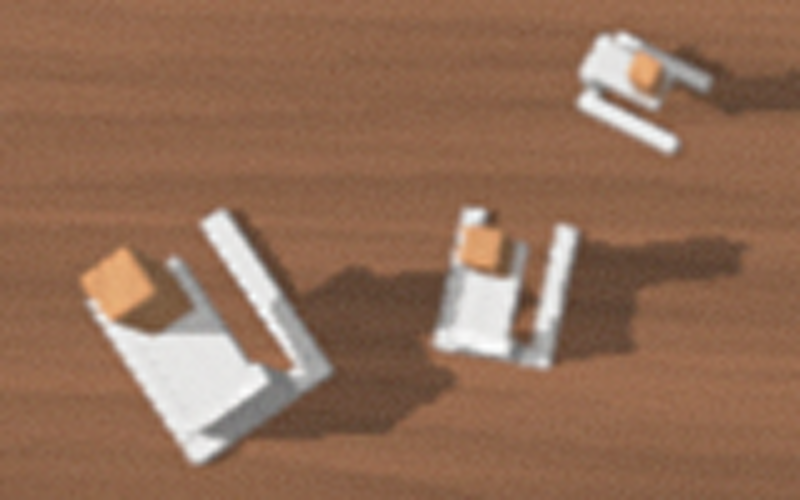

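View pics/b.png

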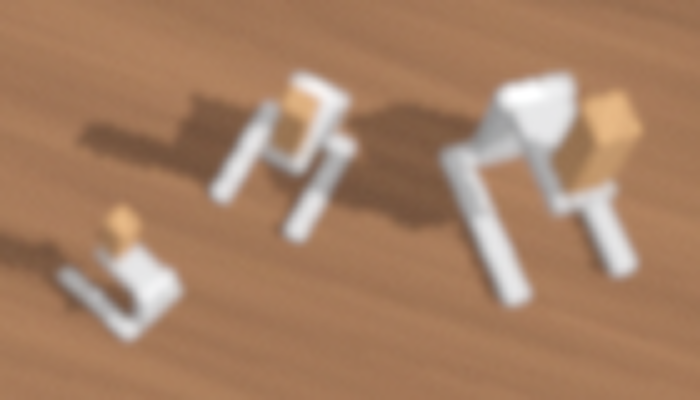

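View pics/c.png

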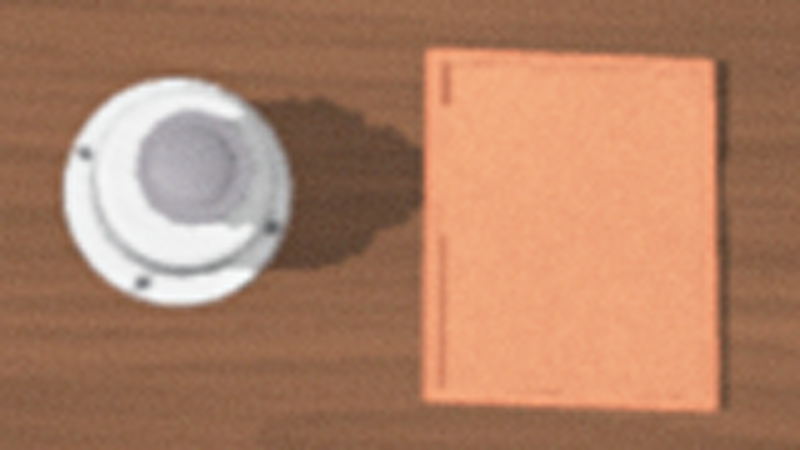

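The pictures show three puller-shaped things in the top view: large (110,238), middle (171,228), small (199,187). In the scene view they are at (388,205), (338,200) and (304,224). The middle one's crop gives a fork of about 24 px at 0.43 px/mm, which matches 55 mm. The canister is the white/aluminium one at top (291,222), not the turquoise one at (205,300). The tray is the clay one at (369,231), not the pot at (225,111).

Run:
```python
from h import *
t=optics.camera_model("top");s=optics.camera_model("scene")
A=lambda x,y:(70+x/5,170+y/5)
B=lambda x,y:(280+x/5,170+y/5)
C=lambda x,y:(255+x/5,185+y/5)
for n,p in dict(Ltip=(475,212),Rtip=(569,228),Lbk=(440,345),Rbk=(545,360)).items(): print(n,plane(t,*A(*p),.006).round(4))
for n,p in dict(Ltip=(222,193),Rtip=(297,233)).items(): print("scene",n,plane(s,*B(*p),.006).round(4))
print("grip",plane(t,*A(483,248),.095).round(4))
# cap dome / canister foot circle
im=cv2.imread("pics/top0.png")
print("foot",plane(t,*C(178,192),.006).round(4),"cap flange top",plane(t,*C(195,167),.088).round(4))
hsv=cv2.cvtColor(im,cv2.COLOR_BGR2HSV)
m=((hsv[...,0]<15)&(hsv[...,1]>90)&(hsv[...,2]>200)).astype(np.uint8); 
cs,_=cv2.findContours(m,0,1); c=max(cs,key=cv2.contourArea); r=cv2.minAreaRect(c); print(r)
for p in cv2.boxPoints(r): print(p,plane(t,*p,.009).round(4))
sc=cv2.imread("pics/scene0.png");hsv=cv2.cvtColor(sc,cv2.COLOR_BGR2HSV)
print(plane(t,313,124,.06),plane(t,225,111,.05))
```

```text
Ltip [0.5022 0.2643 0.006 ]
Rtip [0.496  0.2189 0.006 ]
Lbk [0.4379 0.2771 0.006 ]
Rbk [0.4324 0.2268 0.006 ]
scene Ltip [0.4973 0.2258 0.006 ]
scene Rtip [0.5053 0.2716 0.006 ]
grip [0.4733 0.245  0.095 ]
foot [ 0.4852 -0.0378  0.006 ] cap flange top [ 0.4859 -0.038   0.088 ]
((369.0, 230.5), (71.0, 58.0), 90.0)
[340. 195.] [ 0.558  -0.1568  0.009 ]
[398. 195.] [ 0.5627 -0.3     0.009 ]
[398. 266.] [ 0.3902 -0.2962  0.009 ]
[340. 266.] [ 0.3867 -0.1566  0.009 ]
[ 0.71854766 -0.08286794  0.06      ] [0.7468471  0.12857006 0.05      ]
```

```bash
cat >> h.py <<'E'
from scipy.spatial.transform import Rotation as R
def down(phi):
    """tool down, jaw axis (tool y) at world yaw phi"""
    y=np.array([np.cos(phi),np.sin(phi),0]);z=np.array([0,0,-1.]);x=np.cross(y,z)
    return R.from_matrix(np.c_[x,y,z]).as_rotvec()
E
python3 - <<'E'
from h import *
for ph in (-.14,-.14+np.pi): print(robot.inverse_kinematics([.473,.245,.25],down(ph)))
q=[robot.inverse_kinematics([.473,.245,.25],down(ph)) for ph in (-.14,-.14+np.pi)]
k=min((i for i in (0,1) if q[i] is not None),key=lambda i:abs(q[i][5])); print(k)
robot.movep([.473,.245,.25],down([-.14,-.14+np.pi][k]))
m=optics.camera_model("wrist"); im=optics.camera("wrist"); cv2.imwrite("pics/w1.png",im); np.save("w1.npy",np.array(m["cam_to_world"]))
print(robot.sense()["time"],np.array(m["cam_to_world"]).round(3))
E
```

```text
[ 3.29825422e-01 -1.35097113e-02  1.74387993e+00 -8.88178420e-16
  1.41122243e+00  4.69825422e-01]
[ 0.32982542 -0.01350971  1.74387993  0.          1.41122243 -2.67176723]
0
1.8583 [[ 0.99  -0.133 -0.038  0.483]
 [-0.138 -0.952 -0.274  0.317]
 [ 0.     0.277 -0.961  0.393]
 [ 0.     0.     0.     1.   ]]
```

View pics/w1.png

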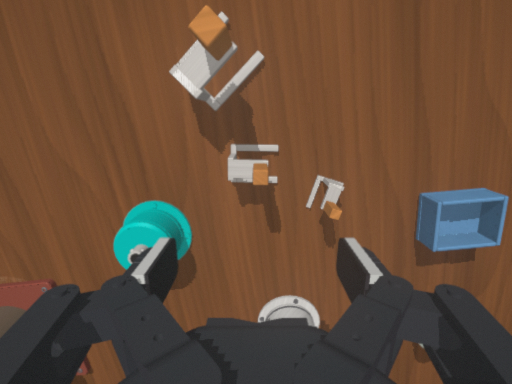

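Run:
```python
from h import *
im=cv2.imread("pics/w1.png"); cv2.imwrite("pics/w1c.png",crop(im,220,135,290,195,10))
```

```text
(no output)
```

View pics/w1c.png

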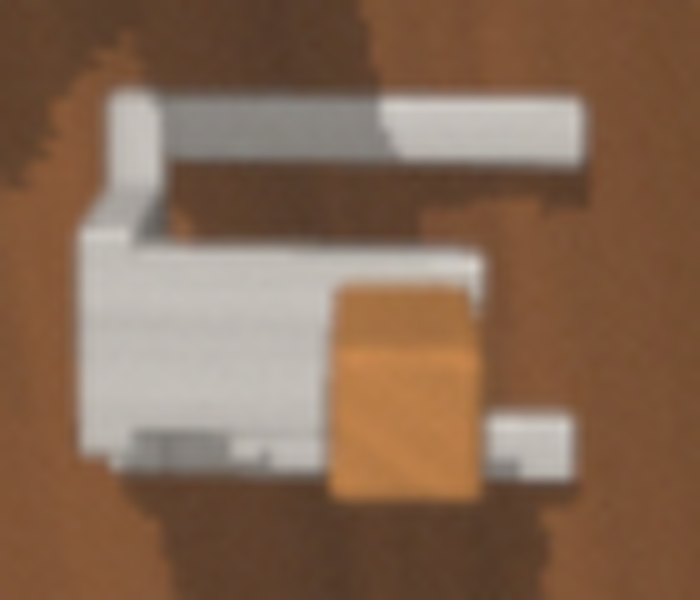

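Run:
```python
from h import *
m=dict(optics.camera_model("wrist")); m["cam_to_world"]=np.load("w1.npy")
P=lambda x,y,z: plane(m,220+x/10-.45,135+y/10-.45,z)
for n,a in dict(grip=(406,424,.095),g1=(335,350,.095),g2=(478,350,.095),g3=(480,497,.095),g4=(330,497,.095),
  Utip=(583,132,.006),Ltip=(574,447,.006),Ubk=(165,97,.006),Utipo=(583,99,.006),armL=(80,340,.048),armtip=(485,245,.048),armbk=(80,232,.048)).items(): print(n,P(*a).round(4))
```

```text
grip [0.4777 0.2505 0.095 ]
g1 [0.471 0.26  0.095]
g2 [0.4868 0.2578 0.095 ]
g3 [0.4849 0.241  0.095 ]
g4 [0.4681 0.2433 0.095 ]
Utip [0.5067 0.2692 0.006 ]
Ltip [0.5    0.2238 0.006 ]
Ubk [0.4488 0.2822 0.006 ]
Utipo [0.5073 0.2738 0.006 ]
armL [0.4367 0.2568 0.048 ]
armtip [0.49   0.2618 0.048 ]
armbk [0.4391 0.2706 0.048 ]
```

The wrist crop shows the middle puller with its grip top at (260,177) and its prong tips at (278,148) and (277,179). The grip position and the fork midpoint agree: (0.4777, 0.2503), yaw -0.143. I'll grasp it there.

Run:
```python
from h import *
o=down(-.143)
robot.movep([.4777,.2503,.16],o)
robot.line_to([.4777,.2503,.055],rate=.1)
robot.grasp(80); robot.wait(.2)
s=robot.sense(); print(s["time"],s["finger_gap"],s["ee_pos"],s["contact_force"])
robot.line_to([.4777,.2503,.22],rate=.1)
s=robot.sense(); print(s["time"],s["finger_gap"],s["ee_pos"],s["contact_force"])
cv2.imwrite("pics/s2.png",crop(optics.camera("scene"),200,100,400,250,4))
# go to viewing pose for the cap, holding puller
```

```text
4.3333 0.20281789026958963 [0.47770773 0.25039502 0.05522307] [-2.8737951   0.25523281  4.12998315]
6.1333 0.19844034825257065 [0.47730563 0.25015314 0.21917447] [ 0.13222331  0.51574716 -2.67770797]
```

View pics/s2.png

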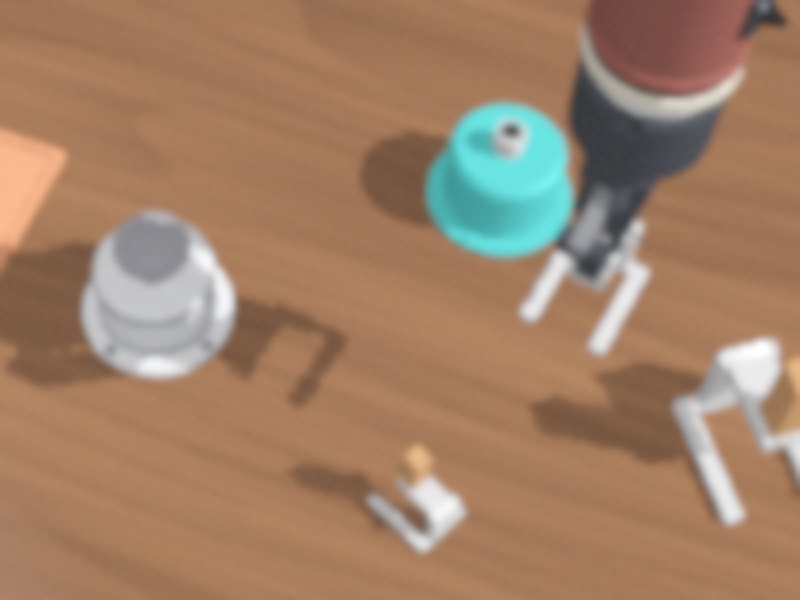

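Run:
```python
from h import *
o=down(-.143)
robot.movep([.44,-.10,.25],o); robot.wait(.2)
m=optics.camera_model("wrist"); im=optics.camera("wrist"); cv2.imwrite("pics/w3.png",im); np.save("w3.npy",np.array(m["cam_to_world"]))
s=robot.sense(); print(s["time"],s["ee_pos"],s["contact_force"],proj(m,[.486,-.038,.082]))
```

```text
7.7583 [ 0.44020847 -0.09920925  0.24983688] [-0.01333921  0.04448992 -3.28551494] [289.32306542 120.18715403]
```

View pics/w3.png

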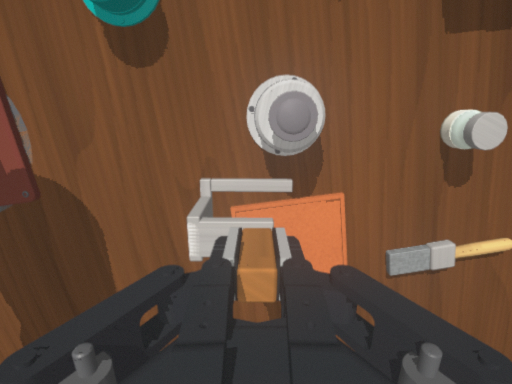

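Run:
```python
from h import *
im=cv2.imread("pics/w3.png"); cv2.imwrite("pics/w3c.png",crop(im,240,65,335,165,6)); cv2.imwrite("pics/w3d.png",crop(im,180,170,310,310,4))
```

```text
(no output)
```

View pics/w3c.png

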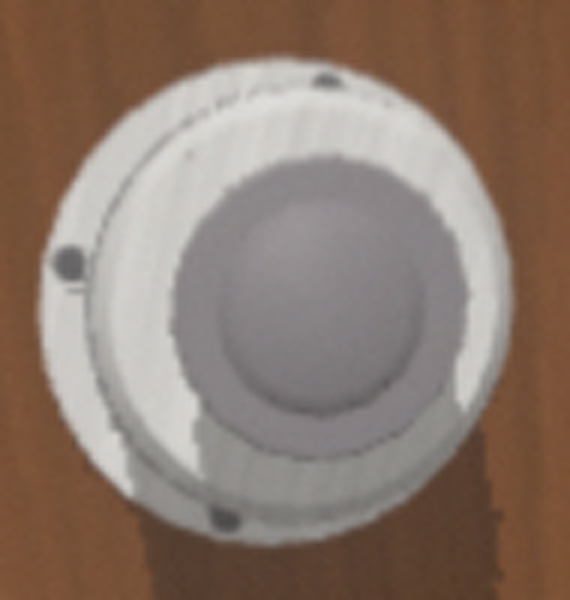

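View pics/w3d.png

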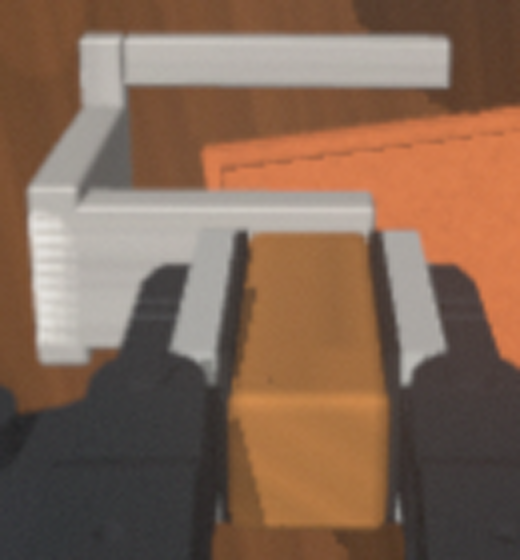

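Run:
```python
from h import *
m=dict(optics.camera_model("wrist")); m["cam_to_world"]=np.load("w3.npy")
im=cv2.imread("pics/w3.png");hsv=cv2.cvtColor(im,cv2.COLOR_BGR2HSV)
P=lambda x,y,z: plane(m,240+x/6-.42,65+y/6-.42,z)
for n,a in dict(cap=(320,307,.086),L=(170,307,.085),Rr=(469,307,.085),T=(325,155,.085),B=(320,461,.085),foot=(277,302,.006)).items(): print(n,P(*a).round(4))
Q=lambda x,y: np.array([180+x/4-.38,170+y/4-.38])
c,s=np.cos(-.143),np.sin(-.143); ex=np.array([c,s]);ey=np.array([-s,c]); t=np.array([.4402,-.0992])
for a,b,z in ((.026,.0275,.2005),(.026,.0185,.2005),(.026,.0275,.1945)): 
  print(((proj(m,[*(t+a*ex+b*ey),z])-180*np.array([1,0])-[0,170]+.38)*4).round(0))
for x,y in ((449,37),(449,85)): print(plane(m,*Q(x,y),.2005).round(4), (lambda d:[d@ex,d@ey])(plane(m,*Q(x,y),.2005)[:2]-t))
```

```text
cap [ 0.4899 -0.0337  0.086 ]
L [ 0.463  -0.0299  0.085 ]
Rr [ 0.5171 -0.0375  0.085 ]
T [ 0.4938 -0.0078  0.085 ]
B [ 0.4871 -0.0614  0.085 ]
foot [ 0.4905 -0.0328  0.006 ]
[449.  38.]
[447.  86.]
[445.  31.]
[ 0.4699 -0.0755  0.2005] [np.float64(0.026025019209478497), np.float64(0.027703630882625632)]
[ 0.469  -0.0845  0.2005] [np.float64(0.026361749594803967), np.float64(0.018654208852071762)]
```

Run:
```python
from h import *
yaw=-.143; ex=np.array([np.cos(yaw),np.sin(yaw)]); cap=np.array([.490,-.0337])
p=lambda d,z:[*(cap-d*ex),z]
robot.movep(p(.09,.20),down(yaw))
robot.line_to(p(.09,.126),rate=.1)
robot.line_to(p(.045,.126),rate=.06)
s=robot.sense(); print(s["time"],s["ee_pos"],s["contact_force"])
cv2.imwrite("pics/s4.png",crop(optics.camera("scene"),190,120,290,200,8))
m=optics.camera_model("wrist"); im=optics.camera("wrist"); cv2.imwrite("pics/w4.png",im)
```

```text
10.0417 [ 0.44508499 -0.02717226  0.12575687] [-0.43495229  0.83947907 -3.50303044]
```

View pics/s4.png

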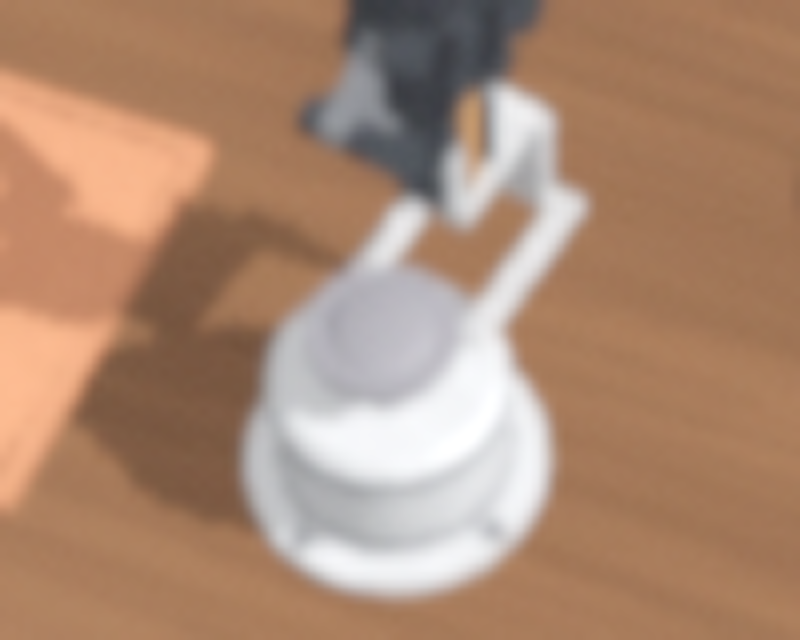

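View pics/w4.png

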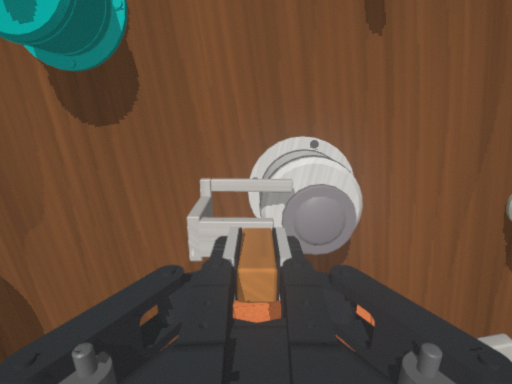

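The prongs straddle the cap axis and sit below the flange: the wrist view shows the cap at (320,215) and the upper prong at (250,185), and the force is normal. Next I'll insert the fork fully.

Run:
```python
from h import *
yaw=-.143; ex=np.array([np.cos(yaw),np.sin(yaw)]); cap=np.array([.490,-.0337])
p=lambda d,z:[*(cap-d*ex),z]
for d in (.03,.015,0.):
    robot.line_to(p(d,.126),rate=.05)
    s=robot.sense(); print(s["time"],s["ee_pos"].round(4),s["contact_force"].round(2),s["torque"].round(2))
cv2.imwrite("pics/s5.png",crop(optics.camera("scene"),190,110,290,200,6))
im=optics.camera("wrist"); cv2.imwrite("pics/w5.png",im)
```

```text
10.5917 [ 0.4605 -0.0295  0.1259] [ 0.56  0.52 -2.09] [-0.03 -0.07  0.03]
11.0417 [ 0.4753 -0.0316  0.1259] [-1.57 -0.49 -2.46] [ 0.02 -0.03  0.06]
11.4917 [ 0.4902 -0.0337  0.1259] [ 0.08 -0.28 -2.6 ] [ 0.02 -0.05 -0.02]
```

View pics/w5.png

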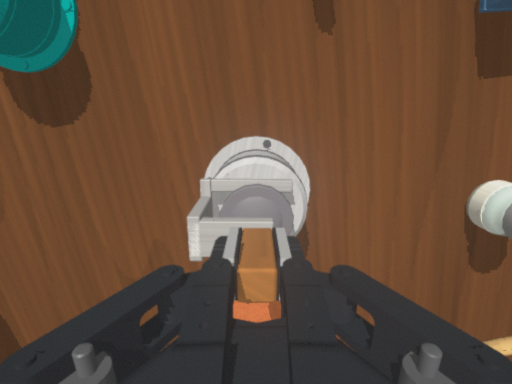

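View pics/s5.png

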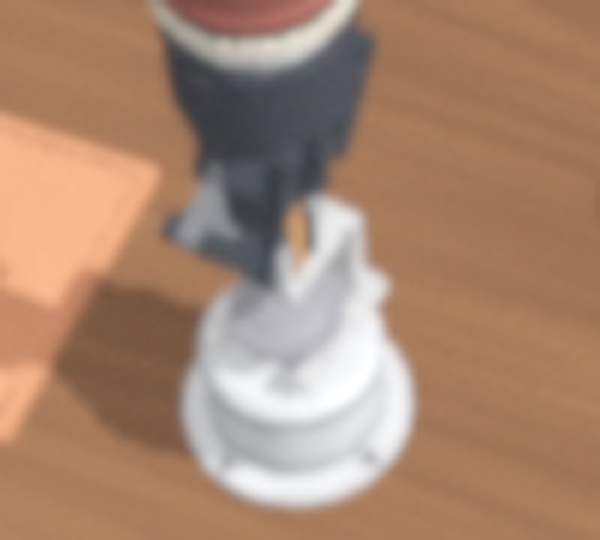

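Run:
```python
from h import *
cap=[.490,-.0337]
for z in (.131,.133,.135,.137,.140,.150,.165,.185):
    robot.line_to([*cap,z],rate=.02 if z<.16 else .04)
    s=robot.sense(); print(round(s["time"],2),s["ee_pos"].round(4),s["contact_force"].round(2),s["torque"].round(2),round(s["finger_gap"],3))
robot.wait(.3)
cv2.imwrite("pics/s6.png",crop(optics.camera("scene"),190,90,290,200,5))
im=optics.camera("wrist"); cv2.imwrite("pics/w6.png",crop(im,150,100,350,300,3))
```

```text
11.99 [ 0.4902 -0.0337  0.1313] [ 0.06 -0.36 -2.7 ] [-0.04 -0.01  0.02] 0.203
12.24 [ 0.49   -0.0337  0.1331] [-0.71 -0.62 -2.33] [0.06 0.   0.03] 0.2
12.49 [ 0.4894 -0.0336  0.1344] [ 0.24 -1.05 -7.84] [-0.   -0.05 -0.01] 0.2
12.74 [ 0.4902 -0.0337  0.1375] [-0.47  0.98 -4.06] [ 0.06  0.24 -0.01] 0.198
13.04 [ 0.4905 -0.0338  0.1408] [ 0.29 -0.03 -2.36] [ 0.01 -0.04  0.02] 0.198
13.69 [ 0.49   -0.0337  0.1501] [-0.23  0.05 -2.44] [ 0.01 -0.02 -0.  ] 0.196
14.22 [ 0.4902 -0.0337  0.1653] [ 0.37  0.37 -3.12] [-0.03 -0.11 -0.04] 0.198
14.87 [ 0.49   -0.0337  0.1851] [ 1.08 -0.44 -3.22] [-0.02 -0.07  0.  ] 0.2
```

View pics/w6.png

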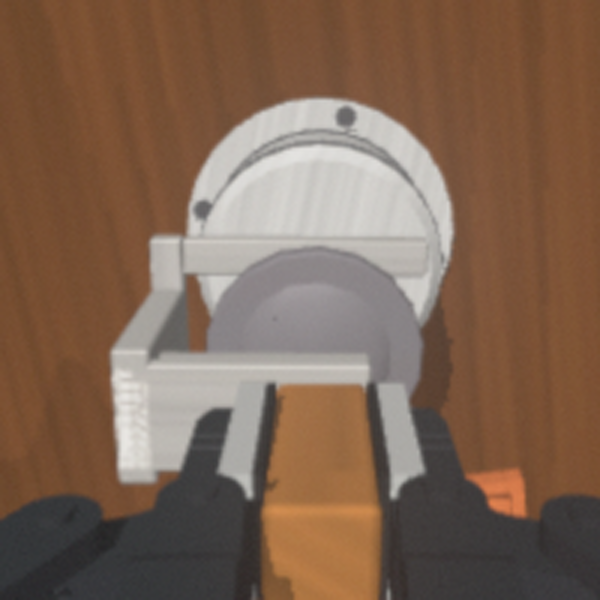

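View pics/s6.png

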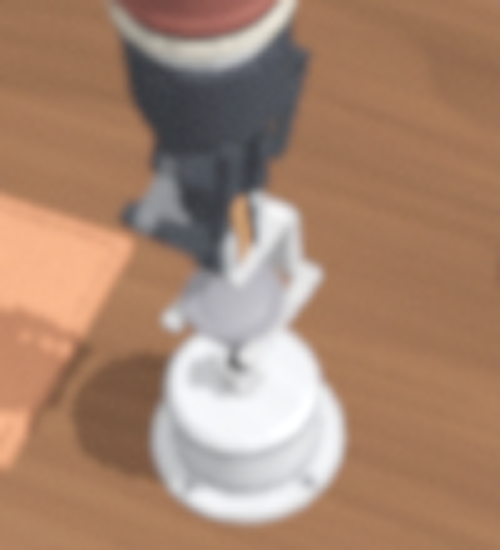

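Run:
```python
from h import *
robot.line_to([.482,-.222,.185],rate=.07); robot.wait(.2)
s=robot.sense(); print(round(s["time"],2),s["ee_pos"].round(4),s["contact_force"].round(2))
m=optics.camera_model("wrist");im=optics.camera("wrist"); cv2.imwrite("pics/w7.png",im)
robot.line_to([.482,-.222,.10],rate=.05)
im=optics.camera("wrist"); cv2.imwrite("pics/w7b.png",im)
cv2.imwrite("pics/s7.png",crop(optics.camera("scene"),120,90,240,190,5))
```

```text
18.31 [ 0.482  -0.2219  0.185 ] [ 0.03 -0.7  -2.49]
```

View pics/w7b.png

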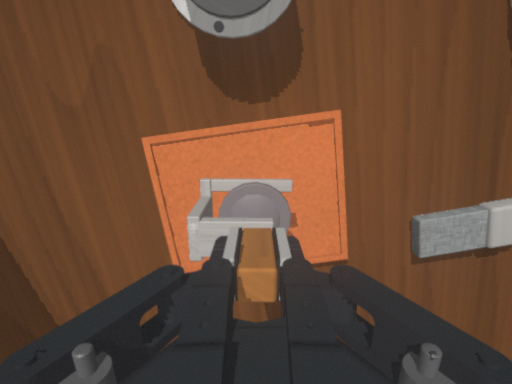

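View pics/s7.png

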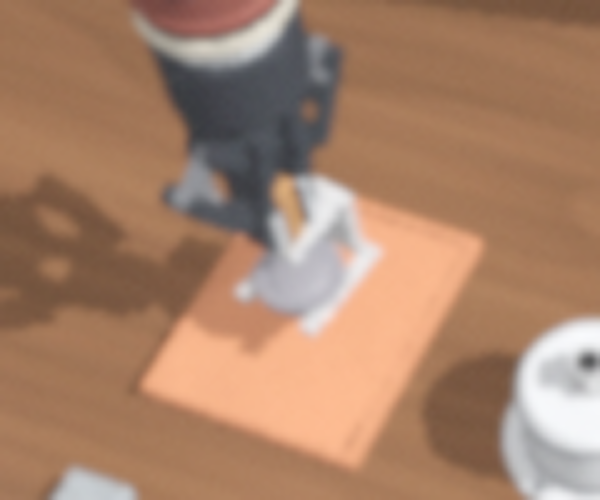

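Run:
```python
from h import *
m=optics.camera_model("wrist")
a,b,c=[plane(m,*p,.009)[:2] for p in ((145,138),(340,112),(347,262))]
print(a,b,c,(a+c)/2,np.linalg.norm(b-a),np.linalg.norm(c-b)); print(robot.sense()["ee_pos"])
print(plane(m,255,211,.061))
```

```text
[ 0.39590368 -0.15538697] [ 0.5619996  -0.15790529] [ 0.5606415  -0.29937625] [ 0.47827259 -0.22738161] 0.16611500979228125 0.1414774782983515
[ 0.48218559 -0.22212164  0.10031099]
[ 0.48237888 -0.21565145  0.061     ]
```

Run:
```python
from h import *
for z in (.084,.080,.077,.075,.073,.071,.069):
    robot.line_to([.482,-.226,z],rate=.02)
    s=robot.sense(); print(round(s["time"],2),s["ee_pos"].round(4),s["contact_force"].round(2))
robot.wait(.3)
s=robot.sense(); print(round(s["time"],2),s["ee_pos"].round(4),s["contact_force"].round(2))
cv2.imwrite("pics/s8.png",crop(optics.camera("scene"),120,90,240,190,5))
im=optics.camera("wrist"); cv2.imwrite("pics/w8.png",crop(im,130,100,350,300,3))
```

```text
21.28 [ 0.4821 -0.2261  0.0841] [ 0.37 -0.47 -3.18]
21.63 [ 0.4818 -0.2259  0.0797] [ 0.36  0.7  -2.84]
21.93 [ 0.4819 -0.2259  0.0768] [-0.54  0.26 -3.24]
22.18 [ 0.4819 -0.226   0.0749] [ 0.59  0.06 -2.89]
22.43 [ 0.4819 -0.2259  0.0729] [-0.14  1.05 -2.17]
22.68 [ 0.4819 -0.2259  0.0708] [-0.05 -0.1  -2.82]
22.93 [ 0.4819 -0.2259  0.0688] [-0.04  0.46 -2.63]
23.23 [ 0.482  -0.226   0.0691] [ 0.44  0.58 -3.33]
```

View pics/w8.png

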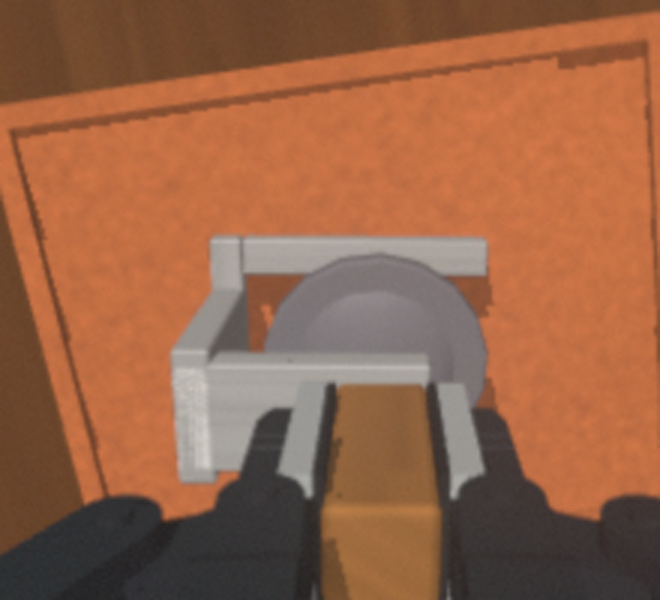

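View pics/s8.png

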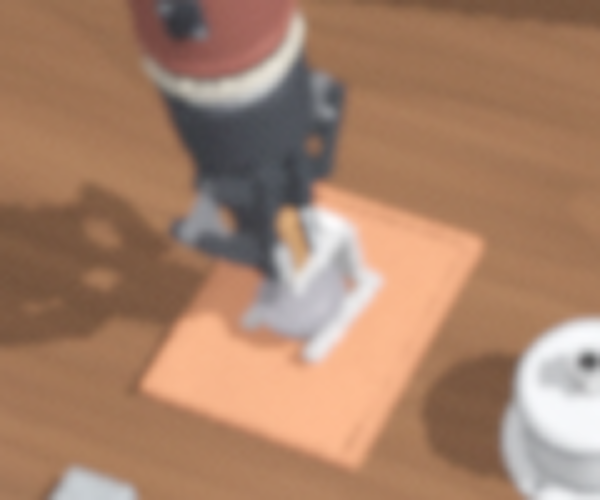

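The cap now sits higher relative to the fork than it did when riding: its flange is wider (73.6 px against 71.4) and lower in the wrist image. So it is standing on the floor with the fork free beneath the flange. I'll draw the fork out.

Run:
```python
from h import *
yaw=-.143; ex=np.array([np.cos(yaw),np.sin(yaw)]); c=np.array([.482,-.226])
for d in (.015,.03,.05,.095):
    robot.line_to([*(c-d*ex),.069],rate=.05)
    s=robot.sense(); print(round(s["time"],2),s["ee_pos"].round(4),s["contact_force"].round(2))
cv2.imwrite("pics/s9.png",crop(optics.camera("scene"),120,90,240,190,5))
im=optics.camera("wrist"); cv2.imwrite("pics/w9.png",im)
```

```text
23.78 [ 0.4668 -0.2238  0.069 ] [-0.02  0.01 -2.51]
24.23 [ 0.4521 -0.2217  0.069 ] [ 0.21  0.35 -2.02]
24.78 [ 0.4325 -0.219   0.0692] [ 0.34  0.14 -2.81]
25.83 [ 0.3883 -0.2127  0.0692] [ 0.43 -0.63 -2.09]
```

View pics/w9.png

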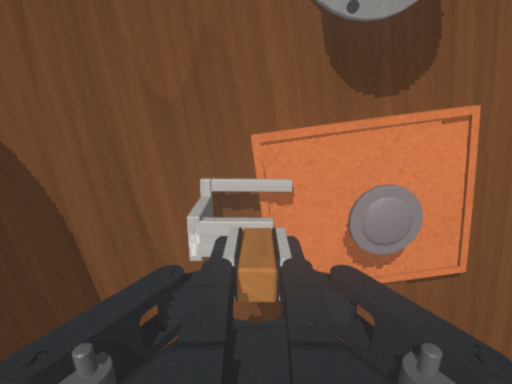

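View pics/s9.png

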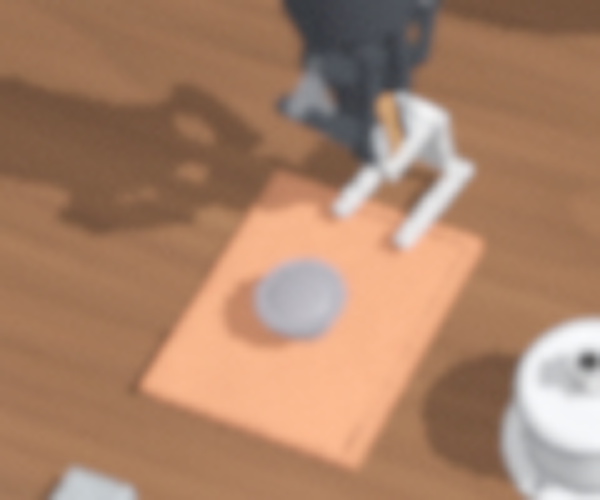

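The cap stands alone in the tray (wrist view (386,218)) and the fork is clear of it. I'll stand the puller back on its original bare spot.

Run:
```python
from h import *
p=robot.sense()["ee_pos"]
robot.line_to([p[0],p[1],.22],rate=.12)
robot.movep([.4777,.2503,.22],down(-.143))
robot.line_to([.4777,.2503,.07],rate=.08)
for z in (.060,.057,.0555,.0545):
    robot.line_to([.4777,.2503,z],rate=.02)
    s=robot.sense(); print(round(s["time"],2),s["ee_pos"].round(4),s["contact_force"].round(2))
    if s["contact_force"][2]>3: break
cv2.imwrite("pics/s10.png",crop(optics.camera("scene"),290,130,420,230,5))
```

```text
31.74 [0.4777 0.2503 0.0599] [-0.28  0.55 -3.12]
32.04 [0.4776 0.2502 0.0568] [ 0.27  1.03 -2.87]
32.29 [0.4776 0.2503 0.0554] [-1.03 -0.08 -2.59]
32.54 [0.4779 0.2504 0.0552] [-3.09 -2.38  5.84]
```

View pics/s10.png

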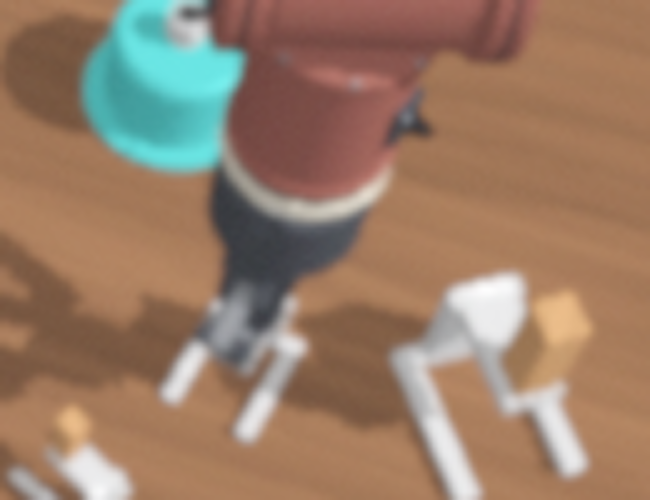

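The fork is seated on the bench: the force has risen to +5.8 N at the same height as when it was grasped. I'll release, retreat and check.

Run:
```python
from h import *
robot.let_go(); robot.wait(.3)
robot.line_to([.4777,.2503,.25],rate=.1); robot.wait(.3)
im=optics.camera("wrist"); cv2.imwrite("pics/w11.png",im)
robot.movep([.40,.48,.30],down(-.143))
cv2.imwrite("pics/t11.png",optics.camera("top"))
t=optics.camera("scene"); cv2.imwrite("pics/s11.png",t)
print(robot.sense()["time"])
```

```text
37.0917
```

View pics/w11.png

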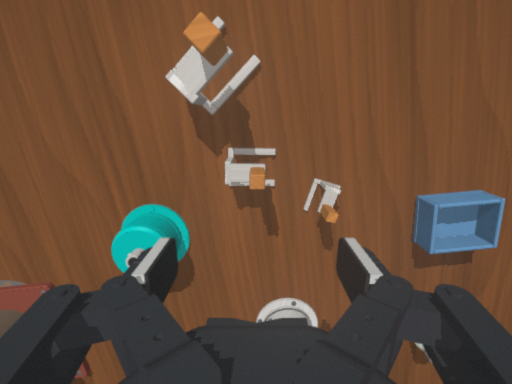

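View pics/t11.png

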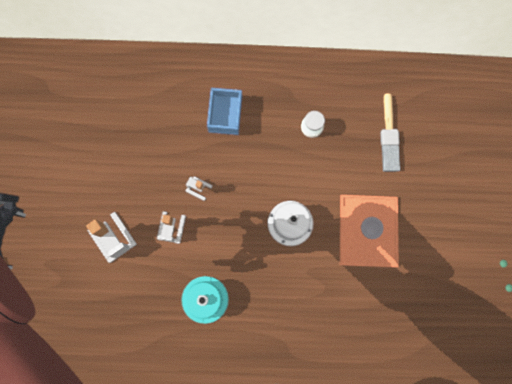

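View pics/s11.png

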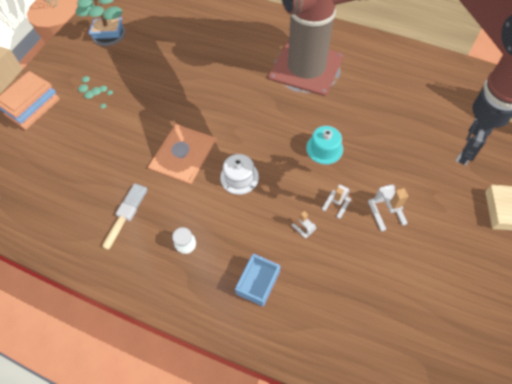

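The top view shows the cap at (372,228) near the tray centre (369,231), and the puller standing at (171,228) as at the start. The pot, jar and brush look unchanged.

Run:
```python
from h import *
m=optics.camera_model("top"); print(plane(m,372,228,.032)-plane(m,369,230.5,.009))
a=cv2.imread("pics/top0.png");b=cv2.imread("pics/t11.png")
for n,(x0,y0,x1,y1) in dict(pot=(200,80,250,142),jar=(298,105,330,142),brush=(378,90,404,176)).items(): print(n,cv2.absdiff(a,b)[y0:y1,x0:x1].mean())
job.hand_in()
```

```text
[ 0.0033501  -0.00150545  0.023     ]
pot 2.8110752688172043
jar 2.4664977477477477
brush 2.6138938580799045
the job is handed in; nothing more can be done
```

The cap is off the canister and standing in the clay tray. The puller is upright on its original spot on the bare bench, and I handed the job in at about 37 s of the 72 s allowed; no verdict is reported.

- **What I did:** I gripped the middle-sized puller across its wooden grip and slid the fork under the flange without side contact. The cap popped off during a slow straight lift of about 4 mm after contact, and I carried it level to the tray. I lowered it until it stood, drew the fork out sideways, and set the puller down until the bench pushed back.
- **Last checks:** The cap stands about 3 mm and 2 mm from the tray's centre in x and y. The puller stands free of the cap and the gripper. The pot, jar and brush differ from the first picture only at noise level.
- **What disagreed:**
  - The top camera read about 5 mm off the wrist camera in x and y, so I used the wrist camera for the grasp and the hooking.
  - The pull force I sampled was only about 5 N above the resting level. I sampled only between steps, so I missed the peak.

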